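# Hold open the heavy hatch of the casting-flask chest with its lever

## Task

Open the steel chest for me: with a fingertip push the upright knob of its sliding bolt fully back, so that the bolt no longer lies over the hatch, then press the long end of the lever right down onto its rubber stop so that the short end raises the heavy hatch. Finish while still holding the lever down, with the hatch standing open. Nothing is to be lifted or carried: do not raise the hatch with the fingers, leave the lever in its cradle, and leave the jar, brush and ring mandrel where they stand.

Things in the scene. Friction and masses are not known exactly. Their poses are not given: they have to be found in the camera images.
- station: Plywood board, 260 (x) x 600 (y) x 12 mm, fixed on the table, carrying the grey steel chest, the lever's cradle and a rubber stop. Origin: on the table straight below the lever's pivot pin. y runs from the chest (negative y) along the lever to its pad (positive y); x points across, away from the robot; z up. The chest spans x -105..105, y -305..-137 mm and is 79 mm high.
- hatch (a joint): Angle (rad) of the heavy steel hatch, a 220 x 180 x 10 mm plate of about 3 kg on the chest: 0 shut, grows as it rises. Hinge along station x at y -315, z 85 mm; shut, its top is at z 90 mm, free edge at y -135 mm; an arched handle on top reaches z 125 mm. It falls shut unless held. About 0.28 with the lever on its stop (lip up by 60 mm). Blocked until the bolt is back 25 mm.
- hatch_lip (a point): Top middle of the end of the hatch's lip, a 60 mm wide tongue that juts 50 mm from the hatch's free edge over the lever's short end; 90 mm above the table when shut.
- bolt (a joint): Travel (m) of the sliding steel bolt at station x 78 mm on the chest's edge: 0 fully shot (its bar lies 24 mm over the hatch), 0.036 fully back at its end stop. Growing values move along station +y. About 2 N of friction; it stays where left.
- bolt_knob (a point): Centre of the top of the bolt's upright round knob, 20 mm in diameter, 34 mm tall, top 136 mm above the table. It stands on the 22 mm wide bolt bar (top at z 102 mm, reaching 56 mm from the knob's axis to the chest side and 36 mm the other way). Two keeper straps over the bar reach z 106 mm. To open, push the knob towards station +y from its chest side.
- lever: Loose dark steel bar, 28 mm wide, 8 mm thick, along station y, resting at 17 degrees, sloping up to the pad (its frame is then upright and parallel to the station's). Origin: centre of its cross pin, z 101 mm. The short end reaches 105 mm towards the chest, its 20 mm roller under the hatch's lip; the long end reaches 245 mm the other way. Pressing the pad down takes about 3 to 9 N.
- lever_pad (a point): Centre of the top of the 50 x 50 mm flat rubber pad on the lever's long end, 225 mm from the pin along the bar, 10 mm above its midline. At rest: 176 mm above the table, station y 212 mm. Fully down on the stop (sloping down 17 degrees): 45 mm above the table, y 218 mm. Level: y 225 mm.
- lever_pin (a point): Centre of the lever's cross pin (12 mm diameter, 84 mm long), the lever's origin.
- cradle (a point): Where the pin's centre rests in the cradle: station x 0, y 0, z 101 mm. The cradle is two dark steel cheeks at x -30 and 30 mm, y -24..24 mm, 115 mm high, with open-topped slots for the pin.
- stop (a point): Centre of the top of the rubber stop under the lever's long end: 50 x 30 mm, 28 mm above the table, station x 0, y 210 mm.
- jar: Bystander: amber glass jar, 60 mm diameter, 90 mm tall, origin under its centre.
- mandrel: Bystander: small wooden ring mandrel, a 140 mm tall cone standing on a 64 mm disc foot, origin under its centre.
- brush: Bystander: wooden-handled bench brush, 170 mm long, lying on the table, origin under its middle.

How it is judged:
On the way, in this order (a step that is already met when the one before it is completed fails the run):
1. the bolt is pushed back clear of the hatch while the hatch is shut (value of joint bolt above 0.031 m and value of joint hatch below 0.04 rad), for 0.1 s.
2. the lever, pressed by the fingers, raises the hatch (value of joint hatch above 0.23 rad and contact force between the fingers and lever above 1 N and contact force between lever and hatch above 2 N), for 0.2 s.
At the end, for the whole second after the job is handed in: The bolt is back at least 31 mm, the hatch is held at 0.23 to 0.36 rad by the lever alone, the fingers press the lever with more than 1 N, the lever's pin is within 10 mm of its place in the cradle and all is at rest (all of step 2 and value of joint bolt above 0.031 m and value of joint hatch below 0.36 rad and contact force between the arm and hatch below 0.5 N and distance between lever_pin and cradle below 0.01 m and linear speed of lever below 0.03 m/s); the arm keeps its last pose, push and grip.
It fails at once if the hatch was forced against the bolt (value of joint hatch above 0.06 rad and value of joint bolt below 0.022 m).
It fails at once if the hatch was raised by the robot's own fingers or arm (value of joint hatch above 0.06 rad and contact force between the arm and hatch above 2 N).
It fails at once if the lever was lifted or knocked out of its cradle (distance between lever_pin and cradle above 0.015 m).
It fails at once if a bystander was moved (distance of any of jar, brush, mandrel from where it was at the start of the episode above 0.03 m).
It also fails if it takes over 48 s, if anything falls off the work surface, if the arm or the gripper's body presses on something with over 40 N, if the wrist force passes 120 N, or if a joint passes its speed limit or range.

## Robot

A 6-joint arm with a two-finger parallel gripper is mounted at the origin on the work surface. World frame = base frame: x ahead of the robot, y to its left, z up, the work surface at z = 0. Lengths are in m, angles in rad, forces in N, time in s.
With the tool pointing down it reaches from about 0.3 to 0.775 m from the base axis. Payload 14.6 kg.
Tool frame: the origin (TCP) lies midway between the tips of the shut fingers; the grasp point (between the pads) lies 19 mm behind it; z points along the fingers, y is the line along which they close (so a half turn about z gives the same grasp; the last joint's range is limited). The gripper opens to 94 mm and grips with 3 to 60 N. Pads are 16 mm wide; open, the fingers measure 119 mm over their backs; the gripper's body (75 mm by 177 mm) begins 78 mm behind the grasp point.
Start: joints at [-1.417, 0.3, 1.521, -0, 1.321, -0.067], TCP at [0.12, -0.537, 0.205] pointing down, gripper open.
Joint ranges: [-3.03, 3.03], [-0.79, 2.21], [0.23, 2.52], [-1.04, 4.18], [0, 3.07], [-2.55, 2.55]. Speed limits (rad/s): [2.22, 2.22, 2.57, 3.14, 3.14, 3.14].

## Interface

Orientations are given as [roll, pitch, yaw] about the fixed x, y, z axes, in that order (R = Rz(yaw) Ry(pitch) Rx(roll)).
In Python, from station import * gives the robot as it stands.
- The arm moves only by the tool send_rows, never from a script. Its argument "targets" is a list of rows, each an object of numbers: "x", "y", "z": the shift along the world's x, y, z in units of 0.2 m (1.0 is 0.2 m); "spin": the turn about the world's z in units of pi/2 rad (1.0 is pi/2 rad); "claw": the finger opening in mm, from 0 to 94. A call has 1 to 20 rows; each row shifts and turns the commanded pose from where the row before left it; what a row does not reach is not made up. A row lasts 1/10 s, in which the tool goes at most 50 mm and 8.59 degrees, less where a joint would pass 70% of its speed; a pose out of reach is approached as far as the arm can. A call with a number of a shift or a turn outside -1 to 1 is refused whole. A call with a gripper value outside its range is refused whole. The fingers move at their own pace and stop on an object; "force" is the grip in N (left out, the last holds). Time passes only in rows, so rows that do not move let the fingers close. It gives the time, the measured TCP pose, the force, the opening and the grip force at its end, in the units of the state.
- get_obs(): the state, without advancing time (a new reading comes with each control period).
- camera(name): name is "side" or "top"; returns the picture (480x640x3 uint8, blue, green, red); there is no depth.
- camera_model(name): a dict with "fovy" (degrees; the focal length in pixels is half the picture's height over the tangent of half this angle, whatever the lens; pixels are square), "cx", "cy" (the principal point, pixels), "T" (4x4, takes a point from camera to world coordinates). Camera axes: x right, y down, z forward; pixel columns grow to the right and rows downward; lengths in m; the calibration is good to about 2 mm. A picture is of the moment at which its call begins. camera_model takes no time and is no camera call.
- hand_in(): hands the job in; it is judged then, once.
The state is a dict: "time_s": time; "qpos": joint angles; "joint_vel": joint speeds; "tau": joint torques, N m; "ee_pos": TCP position; "eef_rot": TCP orientation; "force": force on the tool from outside, world axes, zero at the start; "moment": the same for the moment, N m; "grip_width": finger opening in m; "grip_force": force on a finger pad.
Only numpy, scipy, OpenCV 4.12 (cv2) and the standard library are available. Lean on these libraries where they do the work, as an engineer would, in place of code of your own. Each camera call takes 0.05 s, during which the arm holds its last target. There are 200 camera calls.

## Working session

There is one attempt and no reset: what is moved stays moved. The work goes in short steps, Python scripts to look and compute and a tool call to move; the robot and the scene stay as the last step left them, time stands still between calls to the robot, and variables do not carry over. Pictures are saved under pics/ and viewed, at most 10 in all, crops included, and the job is handed in when it is done.

Besides the shell and the picture viewer there is one more tool, called after "Emit:" by a JSON object that holds its "method" and its "body", one argument or row to a line. send_rows: Moves the arm, as the interface text tells. Its arguments: {"type":"object","properties":{"targets":{"type":"array"},"force":{"type":"number"}},"required":["targets"]}

```bash
mkdir -p pics
python3 - <<'E'
from station import *
import cv2
for n in("side","top"):
    cv2.imwrite(f"pics/{n}0.png",camera(n)); m=camera_model(n); print(n,m["fovy"],m["cx"],m["cy"],m["T"])
o=get_obs();print(o["time_s"],o["ee_pos"],o["eef_rot"],o["grip_width"])
E
```

```text
side 47.614335102866306 319.8908976643905 240.47834821094594 [[ 0.98705366 -0.10961933  0.11708402  0.4711741 ]
 [-0.15983747 -0.73283999  0.66136037 -0.66679376]
 [ 0.01330598 -0.67151259 -0.74087367  0.86177548]
 [ 0.          0.          0.          1.        ]]
top 57.2740130333704 317.2646021531348 241.84033575853877 [[ 0.0187502  -0.99599018  0.08747569  0.51775214]
 [-0.99977879 -0.0195113  -0.00785376 -0.02763698]
 [ 0.00952903 -0.08730908 -0.99613569  1.09447731]
 [ 0.          0.          0.          1.        ]]
0.1 [ 0.12040715 -0.53641188  0.20494683] [-3.14055751e+00 -6.86773226e-05  2.20805420e-01] 0.09376704918694166
```

View pics/top0.png

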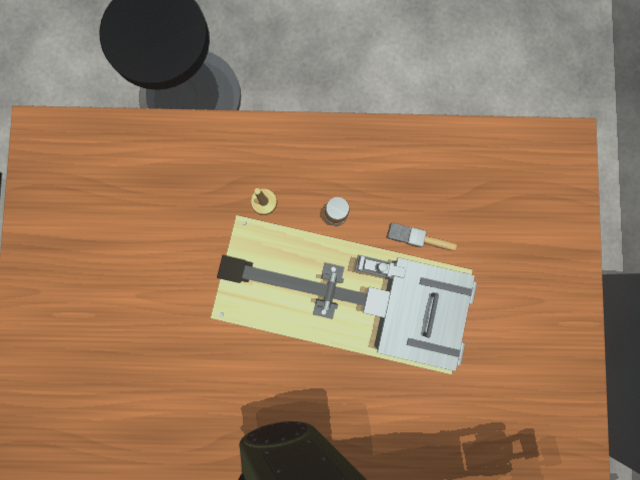

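View pics/side0.png

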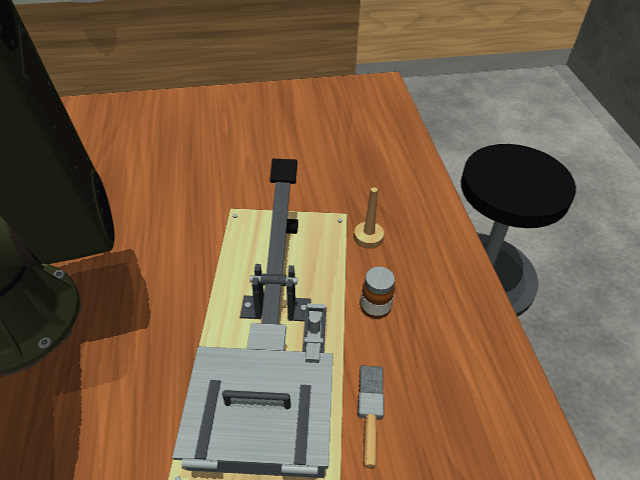

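The top view shows the pad at about (235,269) and the board's corners at (237,216), (471,270), (451,373) and (212,319). The bolt is near (378,266). The side view shows the pad at about (284,170) and the bolt knob near (315,312). Next I'll measure the board and pad, and crop in on the bolt.

```bash
cat > h.py <<'E'
import numpy as np, cv2
from station import *
def ray(n,p):
    m=camera_model(n); T=np.array(m["T"]); f=240/np.tan(np.radians(m["fovy"]/2))
    return T[:3,3], T[:3,:3]@np.array([(p[0]-m["cx"])/f,(p[1]-m["cy"])/f,1])
def onz(n,p,z):
    o,d=ray(n,p); return o+d*(z-o[2])/d[2]
def proj(n,P):
    m=camera_model(n); T=np.array(m["T"]); f=240/np.tan(np.radians(m["fovy"]/2))
    c=T[:3,:3].T@(np.array(P)-T[:3,3]); return np.array([m["cx"]+f*c[0]/c[2],m["cy"]+f*c[1]/c[2]])
def tri(p,q):
    (a,d),(b,e)=ray("top",p),ray("side",q)
    s=np.linalg.lstsq(np.c_[d,-e],b-a,rcond=None)[0]; u,v=a+d*s[0],b+e*s[1]
    return (u+v)/2,np.linalg.norm(u-v)
E
python3 - <<'E'
from h import *
C=[onz("top",p,.012)[:2] for p in((237,216),(471,270),(451,373),(212,319))]
print(np.round(C,3))
for i in range(4): print(np.linalg.norm(C[i]-C[(i+1)%4]))
o=np.mean(C,0); ydir=(C[0]+C[3]-C[1]-C[2]); ydir/=np.linalg.norm(ydir); print(o,ydir)
# dark pad blobs
for n,(x0,x1,y0,y1) in dict(top=(215,254,250,288),side=(265,303,150,190)).items():
    im=cv2.imread(f"pics/{n}0.png"); m=np.zeros(im.shape[:2],np.uint8); m[y0:y1,x0:x1]=(im.max(2)<38)[y0:y1,x0:x1]
    ys,xs=np.nonzero(m); print(n,xs.mean(),ys.mean(),xs.min(),xs.max(),ys.min(),ys.max(),len(xs))
a=cv2.resize(cv2.imread("pics/top0.png")[240:300,340:420],None,fx=5,fy=5,interpolation=2)
b=cv2.resize(cv2.imread("pics/side0.png")[290:370,280:350],None,fx=5,fy=5,interpolation=2)
k=np.zeros((400,750,3),np.uint8);k[:300,:400]=a;k[:,400:750]=b;cv2.imwrite("pics/c1.png",k)
E
```

```text
[[ 0.673  0.164]
 [ 0.551 -0.417]
 [ 0.301 -0.365]
 [ 0.42   0.216]]
0.5936248610738326
0.2547034252093827
0.5932089671158224
0.25884488135573
[ 0.48612209 -0.10043994] [0.20333766 0.97910867]<stdin>:9: RuntimeWarning: Mean of empty slice.
  ret = ret.dtype.type(ret / rcount)
Traceback (most recent call last):
ValueError: zero-size array to reduction operation minimum which has no identity
```

Run:
```python
from h import *
for n,p in(("top",(235,269)),("side",(284,170))):
    im=cv2.imread(f"pics/{n}0.png"); print(im[p[1],p[0]])
    x,y=p; m=np.zeros(im.shape[:2],np.uint8); r=24; m[y-r:y+r,x-r:x+r]=(im.max(2)<45)[y-r:y+r,x-r:x+r]
    k,l,s,c=cv2.connectedComponentsWithStats(m); i=1+s[1:,4].argmax() if k>1 else 0; print(n,s[i],c[i])
a=cv2.resize(cv2.imread("pics/top0.png")[240:300,340:420],None,fx=5,fy=5,interpolation=2)
b=cv2.resize(cv2.imread("pics/side0.png")[290:370,280:350],None,fx=5,fy=5,interpolation=2)
k=np.zeros((400,750,3),np.uint8);k[:300,:400]=a;k[:,400:750]=b;cv2.imwrite("pics/c1.png",k)
print(tri((235,269),(284,170)))
```

```text
[54 61 65]
top [     0      0    640    480 307200] [319.5 239.5]
[26 28 26]
side [270 159  27  25 582] [283.4209622  170.62027491]
(array([0.53929956, 0.13508385, 0.17718741]), np.float64(0.002106756908238183))
```

View pics/c1.png

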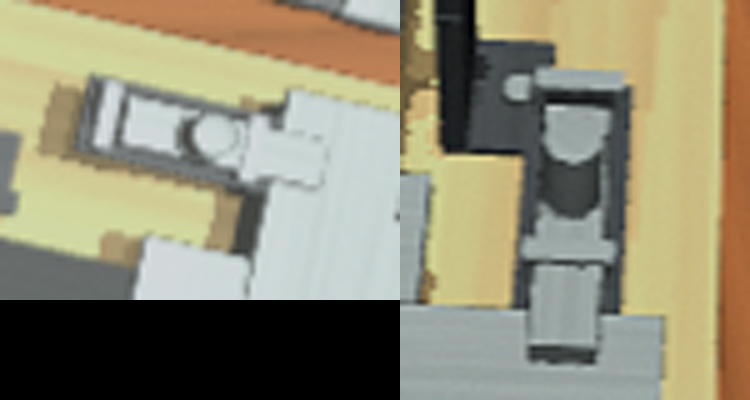

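The crop shows the knob top at about (383.4,266.4) in the top view and (315.4,317.8) in the side view. The keeper strap on the chest side sits just below it.

Run:
```python
from h import *
k=onz("top",(383.4,266.4),.136); print(k,onz("side",(315.4,317.8),.136),tri((383.4,266.4),(315.4,317.8)))
p=(onz("top",(235,269),.176)+onz("side",(283.4,170.6),.176))/2; print(p)
u=np.array([.2033,.9791]); v=np.array([.9791,-.2033])
O=p[:2]-.212*u; print("origin",O,"knob in station",v@(k[:2]-O),u@(k[:2]-O))
for n in("top","side"): print(n,proj(n,[*O,.107]))
# reach: pts
print(np.hypot(*k[:2]),np.hypot(*p[:2]))
```

```text
[ 0.55096984 -0.18046719  0.136     ] [ 0.55217698 -0.18217269  0.136     ] (array([ 0.5517133 , -0.18084316,  0.13406956]), np.float64(0.001358276734364961))
[0.53870049 0.13509553 0.176     ]
origin [ 0.49560089 -0.07247367] knob in station 0.07616682802395044 -0.0944799504639085
top [332.92917748 290.69035776]
side [273.80023279 279.56088689]
0.5797725193200876 0.555381865612495
```

Heights, reach and station x agree with the data: the knob top triangulates to z 134 mm against 136, and station x is 76 against 78. Next I'll shut the fingers and fly to the chest side of the knob, staying high.

Emit:
{"method": "send_rows", "body": {
  "targets": [
    {"x":0.15,"y":0.115,"spin":-0.02,"claw":0},
    {"x":0.15,"y":0.115,"spin":-0.02,"claw":0},
    {"x":0.15,"y":0.115,"spin":-0.02,"claw":0},
    {"x":0.15,"y":0.115,"spin":-0.02,"claw":0},
    {"x":0.15,"y":0.115,"spin":-0.02,"claw":0},
    {"x":0.15,"y":0.115,"spin":-0.02,"claw":0},
    {"x":0.15,"y":0.115,"spin":-0.02,"claw":0},
    {"x":0.15,"y":0.115,"spin":-0.02,"claw":0},
    {"x":0.15,"y":0.115,"spin":-0.02,"claw":0},
    {"x":0.15,"y":0.115,"spin":-0.02,"claw":0},
    {"x":0.15,"y":0.115,"spin":-0.02,"claw":0},
    {"x":0.15,"y":0.115,"spin":-0.02,"claw":0},
    {"x":0.15,"y":0.115,"spin":-0.01,"claw":0},
    {"x":0.15,"y":0.115,"spin":-0.02,"claw":0},
    {"claw":0},
    {"claw":0},
    {"claw":0}
  ]
}}

```text
schema error: expected keys x, y, z, spin, claw
```

Emit:
{"method": "send_rows", "body": {
  "targets": [
    {"x":0.15,"y":0.115,"z":0,"spin":-0.02,"claw":0},
    {"x":0.15,"y":0.115,"z":0,"spin":-0.02,"claw":0},
    {"x":0.15,"y":0.115,"z":0,"spin":-0.02,"claw":0},
    {"x":0.15,"y":0.115,"z":0,"spin":-0.02,"claw":0},
    {"x":0.15,"y":0.115,"z":0,"spin":-0.02,"claw":0},
    {"x":0.15,"y":0.115,"z":0,"spin":-0.02,"claw":0},
    {"x":0.15,"y":0.115,"z":0,"spin":-0.02,"claw":0},
    {"x":0.15,"y":0.115,"z":0,"spin":-0.02,"claw":0},
    {"x":0.15,"y":0.115,"z":0,"spin":-0.02,"claw":0},
    {"x":0.15,"y":0.115,"z":0,"spin":-0.02,"claw":0},
    {"x":0.15,"y":0.115,"z":0,"spin":-0.02,"claw":0},
    {"x":0.15,"y":0.115,"z":0,"spin":-0.02,"claw":0},
    {"x":0.15,"y":0.115,"z":0,"spin":-0.01,"claw":0},
    {"x":0.15,"y":0.115,"z":0,"spin":-0.02,"claw":0},
    {"x":0,"y":0,"z":0,"spin":0,"claw":0},
    {"x":0,"y":0,"z":0,"spin":0,"claw":0},
    {"x":0,"y":0,"z":0,"spin":0,"claw":0}
  ]
}}

```text
time_s: 1.8
ee_pos: [0.5398, -0.2152, 0.2053]
eef_rot: [3.142, 0.001, -0.204]
force: [-0.1, 0.4, 0.4]
grip_width: 0.0004
grip_force: 0.0
```

Emit:
{"method": "send_rows", "body": {
  "targets": [
    {"x":0.023,"y":0,"z":-0.1,"spin":0,"claw":0},
    {"x":0,"y":0,"z":-0.1,"spin":0,"claw":0},
    {"x":0,"y":0,"z":-0.1,"spin":0,"claw":0},
    {"x":0,"y":0,"z":-0.06,"spin":0,"claw":0},
    {"x":0,"y":0,"z":-0.05,"spin":0,"claw":0},
    {"x":0,"y":0,"z":-0.05,"spin":0,"claw":0},
    {"x":0,"y":0,"z":0,"spin":0,"claw":0},
    {"x":0,"y":0,"z":0,"spin":0,"claw":0}
  ]
}}

```text
time_s: 2.6
ee_pos: [0.5452, -0.2148, 0.1139]
eef_rot: [3.141, -0.0, -0.203]
force: [-0.5, 0.2, 0.1]
grip_width: 0.0006
grip_force: 0.0
```

Run:
```python
from h import *
a=cv2.resize(camera("top")[230:310,320:420],None,fx=4,fy=4,interpolation=2)
b=cv2.resize(camera("side")[260:360,260:360],None,fx=4,fy=4,interpolation=2)
k=np.zeros((400,800,3),np.uint8);k[:320,:400]=a;k[:,400:]=b;cv2.imwrite("pics/c2.png",k)
```

```text
(no output)
```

View pics/c2.png

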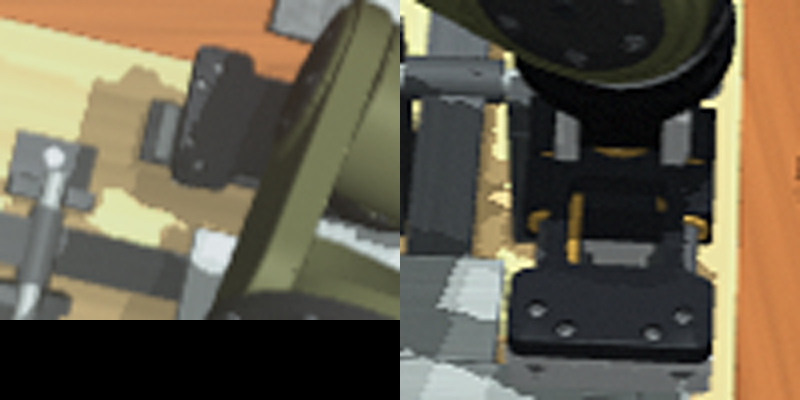

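The gripper hides the knob in both views, but there's no contact force, so the tip is clear of the strap. I'll push along station +y and watch the force.

Emit:
{"method": "send_rows", "body": {
  "targets": [
    {"x":0.005,"y":0.025,"z":0,"spin":0,"claw":0},
    {"x":0.005,"y":0.025,"z":0,"spin":0,"claw":0},
    {"x":0.005,"y":0.025,"z":0,"spin":0,"claw":0},
    {"x":0.005,"y":0.025,"z":0,"spin":0,"claw":0},
    {"x":0.005,"y":0.025,"z":0,"spin":0,"claw":0}
  ]
}}

```text
time_s: 3.2
ee_pos: [0.5503, -0.1893, 0.1136]
eef_rot: [3.141, -0.001, -0.203]
force: [0.5, -1.4, 0.5]
grip_width: 0.0003
grip_force: 1.1
```

Emit:
{"method": "send_rows", "body": {
  "targets": [
    {"x":0.005,"y":0.025,"z":0,"spin":0,"claw":0},
    {"x":0.005,"y":0.025,"z":0,"spin":0,"claw":0},
    {"x":0.005,"y":0.025,"z":0,"spin":0,"claw":0},
    {"x":0.005,"y":0.02,"z":0,"spin":0,"claw":0}
  ]
}}

```text
time_s: 3.6
ee_pos: [0.5541, -0.1702, 0.1135]
eef_rot: [-3.142, 0.0, -0.203]
force: [-0.2, -2.3, 1.6]
grip_width: 0.0005
grip_force: 1.1
```

Emit:
{"method": "send_rows", "body": {
  "targets": [
    {"x":0.003,"y":0.013,"z":0,"spin":0,"claw":0},
    {"x":0.003,"y":0.013,"z":0,"spin":0,"claw":0}
  ]
}}

```text
time_s: 3.8
ee_pos: [0.5546, -0.1683, 0.1136]
eef_rot: [3.136, 0.0, -0.204]
force: [-9.2, -34.3, 0.6]
grip_width: 0.0004
grip_force: 18.0
```

Emit:
{"method": "send_rows", "body": {
  "targets": [
    {"x":0.002,"y":0.01,"z":0,"spin":0,"claw":0},
    {"x":0,"y":0,"z":0,"spin":0,"claw":0}
  ]
}}

```text
time_s: 4.0
ee_pos: [0.5545, -0.1683, 0.1136]
eef_rot: [3.133, -0.0, -0.205]
force: [-8.3, -35.5, 1.1]
grip_width: 0.0006
grip_force: 18.6
```

The bolt is against its end stop at 35 N. From that contact the origin is about (0.496, -0.065), so the pad is near (0.54, 0.145). Now I'll back off, rise and move over the pad.

Emit:
{"method": "send_rows", "body": {
  "targets": [
    {"x":-0.007,"y":-0.035,"z":0,"spin":0,"claw":0},
    {"x":-0.008,"y":-0.04,"z":0,"spin":0,"claw":0},
    {"x":0,"y":0,"z":0.15,"spin":0,"claw":0},
    {"x":0,"y":0,"z":0.15,"spin":0,"claw":0},
    {"x":0,"y":0,"z":0.15,"spin":0,"claw":0},
    {"x":0,"y":0,"z":0.125,"spin":0,"claw":0},
    {"x":-0.007,"y":0.18,"z":0,"spin":0,"claw":0},
    {"x":-0.007,"y":0.18,"z":0,"spin":0,"claw":0},
    {"x":-0.007,"y":0.18,"z":0,"spin":0,"claw":0},
    {"x":-0.007,"y":0.18,"z":0,"spin":0,"claw":0},
    {"x":-0.007,"y":0.18,"z":0,"spin":0,"claw":0},
    {"x":-0.007,"y":0.18,"z":0,"spin":0,"claw":0},
    {"x":-0.007,"y":0.18,"z":0,"spin":0,"claw":0},
    {"x":-0.007,"y":0.18,"z":0,"spin":0,"claw":0},
    {"x":-0.007,"y":0.18,"z":0,"spin":0,"claw":0},
    {"x":0,"y":0,"z":0,"spin":0,"claw":0},
    {"x":0,"y":0,"z":0,"spin":0,"claw":0}
  ]
}}

```text
time_s: 5.7
ee_pos: [0.5398, 0.1461, 0.2282]
eef_rot: [3.142, 0.001, -0.202]
force: [0.1, -0.6, 0.2]
grip_width: 0.0002
grip_force: 0.0
```

Run:
```python
from h import *
a=camera("top"); b=camera("side")
k=np.zeros((480,800,3),np.uint8);k[:440,:400]=cv2.resize(a[190:300,330:430],None,fx=4,fy=4,interpolation=2)
k[:,400:]=cv2.resize(b[130:370,230:430],None,fx=2,fy=2,interpolation=2);cv2.imwrite("pics/c3.png",k)
```

```text
(no output)
```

View pics/c3.png

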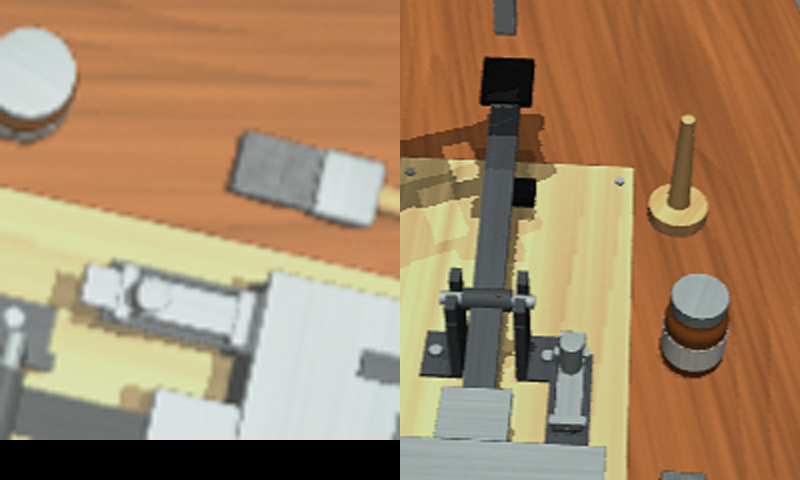

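The bolt bar is clear of the hatch. The crop shows the bar end at about (240,310) and the hatch edge at about (262,300). The fingertip is above the pad, so I'll press down along the pad's arc.

Emit:
{"method": "send_rows", "body": {
  "targets": [
    {"x":0,"y":0,"z":-0.06,"spin":0,"claw":0},
    {"x":0,"y":0,"z":-0.06,"spin":0,"claw":0},
    {"x":0,"y":0,"z":-0.06,"spin":0,"claw":0},
    {"x":0,"y":0,"z":-0.06,"spin":0,"claw":0},
    {"x":0.001,"y":0.005,"z":-0.04,"spin":0,"claw":0},
    {"x":0.001,"y":0.005,"z":-0.04,"spin":0,"claw":0},
    {"x":0.001,"y":0.005,"z":-0.04,"spin":0,"claw":0},
    {"x":0.001,"y":0.005,"z":-0.04,"spin":0,"claw":0}
  ]
}}

```text
time_s: 6.6
ee_pos: [0.5415, 0.1502, 0.1487]
eef_rot: [-3.14, -0.002, -0.203]
force: [0.2, 2.8, 7.0]
grip_width: 0.0005
grip_force: 3.1
```

Emit:
{"method": "send_rows", "body": {
  "targets": [
    {"x":0.001,"y":0.005,"z":-0.04,"spin":0,"claw":0},
    {"x":0.001,"y":0.005,"z":-0.04,"spin":0,"claw":0},
    {"x":0.001,"y":0.005,"z":-0.04,"spin":0,"claw":0},
    {"x":0.001,"y":0.005,"z":-0.04,"spin":0,"claw":0}
  ]
}}

```text
time_s: 7.0
ee_pos: [0.5424, 0.1543, 0.1167]
eef_rot: [-3.14, -0.002, -0.203]
force: [0.1, 3.3, 7.0]
grip_width: 0.0001
grip_force: 3.6
```

Force is 7 N, as expected. I'll carry on down, easing back in y.

Emit:
{"method": "send_rows", "body": {
  "targets": [
    {"x":-0.001,"y":-0.003,"z":-0.04,"spin":0,"claw":0},
    {"x":-0.001,"y":-0.003,"z":-0.04,"spin":0,"claw":0},
    {"x":-0.001,"y":-0.003,"z":-0.04,"spin":0,"claw":0},
    {"x":-0.001,"y":-0.004,"z":-0.04,"spin":0,"claw":0},
    {"x":-0.001,"y":-0.004,"z":-0.04,"spin":0,"claw":0},
    {"x":-0.001,"y":-0.004,"z":-0.04,"spin":0,"claw":0},
    {"x":-0.001,"y":-0.004,"z":-0.03,"spin":0,"claw":0}
  ]
}}

```text
time_s: 7.7
ee_pos: [0.541, 0.1493, 0.0626]
eef_rot: [-3.14, -0.002, -0.203]
force: [2.3, 3.9, 8.0]
grip_width: 0.0008
grip_force: 3.9
```

Emit:
{"method": "send_rows", "body": {
  "targets": [
    {"x":0,"y":-0.002,"z":-0.025,"spin":0,"claw":0},
    {"x":0,"y":-0.002,"z":-0.025,"spin":0,"claw":0},
    {"x":0,"y":0,"z":0,"spin":0,"claw":0}
  ]
}}

```text
time_s: 8.0
ee_pos: [0.5406, 0.1476, 0.0522]
eef_rot: [-3.142, -0.001, -0.203]
force: [1.1, -0.0, 4.3]
grip_width: 0.0005
grip_force: 1.9
```

Emit:
{"method": "send_rows", "body": {
  "targets": [
    {"x":0,"y":0,"z":-0.015,"spin":0,"claw":0},
    {"x":0,"y":0,"z":-0.015,"spin":0,"claw":0},
    {"x":0,"y":0,"z":0,"spin":0,"claw":0}
  ]
}}

```text
time_s: 8.3
ee_pos: [0.5407, 0.1475, 0.0465]
eef_rot: [-3.142, -0.001, -0.203]
force: [0.9, -1.0, 5.0]
grip_width: 0.0007
grip_force: 2.5
```

Emit:
{"method": "send_rows", "body": {
  "targets": [
    {"x":0,"y":0,"z":-0.01,"spin":0,"claw":0},
    {"x":0,"y":0,"z":-0.01,"spin":0,"claw":0},
    {"x":0,"y":0,"z":0,"spin":0,"claw":0}
  ]
}}

```text
time_s: 8.6
ee_pos: [0.5412, 0.1475, 0.0448]
eef_rot: [-3.141, -0.003, -0.203]
force: [-10.4, -5.0, 31.3]
grip_width: 0.0002
grip_force: 13.3
```

Emit:
{"method": "send_rows", "body": {
  "targets": [
    {"x":0,"y":0,"z":0.005,"spin":0,"claw":0},
    {"x":0,"y":0,"z":0,"spin":0,"claw":0},
    {"x":0,"y":0,"z":0,"spin":0,"claw":0}
  ]
}}

```text
time_s: 8.9
ee_pos: [0.5411, 0.1475, 0.045]
eef_rot: [-3.141, -0.002, -0.203]
force: [-5.1, -5.2, 20.0]
grip_width: 0.0005
grip_force: 9.1
```

Run:
```python
from h import *
cv2.imwrite("pics/s4.png",camera("side"))
```

```text
(no output)
```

View pics/s4.png

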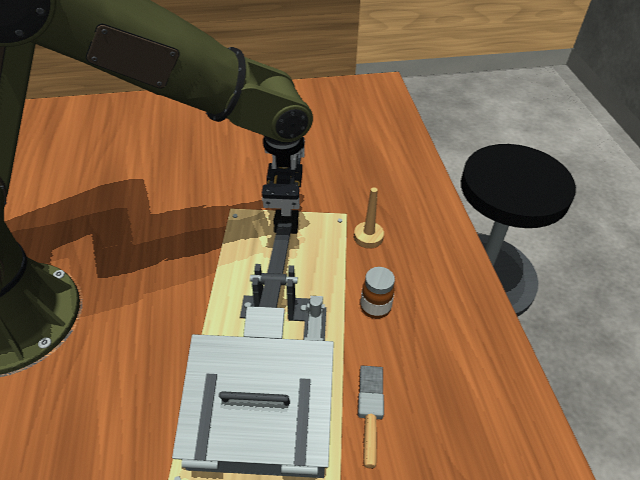

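The hatch is raised: its edge is now near row 340 and its lip near (263,322). The fingers hold the pad on the stop at (285,228), the pin is in its cradle, and the jar, brush and mandrel haven't moved. I'm handing in.

Run:
```python
from station import *
print(hand_in())
```

```text
the job is handed in; nothing more can be done
None
```

The job is handed in with the bolt fully back against its end stop and the lever held on its rubber stop at about 20 N, so the hatch stands open; the hand-in gave no verdict.

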